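# Swap the two press dies in the die tray

### The arm

A 6-joint arm with a two-finger parallel gripper is mounted at the origin on the work surface. World frame = base frame: x ahead of the robot, y to its left, z up, the work surface at z = 0. Lengths are in mm, angles in rad, forces in N, time in s.
With the tool pointing down it reaches from about 400 to 925 mm from the base axis. Payload 12.5 kg.
Tool frame: the origin (TCP) lies midway between the tips of the shut fingers; the grasp point (between the pads) lies 19 mm behind it; z points along the fingers, y is the line along which they close (so a half turn about z gives the same grasp; the last joint's range is limited). The gripper opens to 95 mm and grips with 3 to 60 N. Pads are 20 mm wide; open, the fingers measure 119 mm over their backs; the gripper's body (75 mm by 180 mm) begins 59 mm behind the grasp point.
Start: joints at [1.073, 0.491, 1.559, -0, 1.092, -0.106], TCP at [238.643, 577.664, 214.661] pointing down, gripper open.
Joint ranges: [-3.1, 3.1], [-0.84, 2.19], [0.05, 2.79], [-1.13, 4.28], [0.06, 2.93], [-2.69, 2.69]. Speed limits (rad/s): [2.22, 2.22, 2.79, 3.14, 3.14, 3.14].

### API

Orientations are given as [roll, pitch, yaw] about the fixed x, y, z axes, in that order (R = Rz(yaw) Ry(pitch) Rx(roll)).
In Python, from cell import state, read_camera, camera_info, env gives the robot as it stands.
- The arm moves only by the tool move_arm, never from a script. Its argument "commands" is a list of rows, each a list of 3 entries, a list of its own where there are three numbers: the shift along the world's x, y, z in cm, then the turn, a rotation vector about the world's x, y, z in degrees, then the opening, from 0 (shut) to 1 (fully open). A call has 1 to 10 rows; each row shifts and turns the commanded pose from where the row before left it; what a row does not reach is not made up. A row lasts 1/10 s, in which the tool goes at most 50 mm and 8.59 degrees, less where a joint would pass 70% of its speed; a pose out of reach is approached as far as the arm can. A call with a gripper value outside its range is refused whole. The fingers move at their own pace and stop on an object; the grip force is fixed at half the most. Time passes only in rows, so rows that do not move let the fingers close. It gives the time, the measured TCP pose, the force, the opening and the grip force at its end, in the units of the state.
- state(): the state, without advancing time (a new reading comes with each control period).
- read_camera(name): name is "side" or "top" or "wrist"; returns the picture (480x640x3 uint8, blue, green, red); there is no depth.
- camera_info(name): a dict with "K" (3x3 intrinsics, pixels), "cam_to_world" (4x4, takes a point from camera to world coordinates). Camera axes: x right, y down, z forward; pixel columns grow to the right and rows downward; lengths in mm; the calibration is good to about 2 mm. A picture is of the moment at which its call begins: read the wrist's pose just before it. camera_info takes no time and is no camera call; for the wrist camera it gives the pose at the moment of the call.
- env.job_done(): hands the job in; it is judged then, once.
The state is a dict: "t": time; "joints": joint angles; "qvel": joint speeds; "tau": joint torques, N m; "eef_pos": TCP position; "tcp_rot": TCP orientation; "ft_force": force on the tool from outside, world axes, zero at the start; "moment": the same for the moment, N m; "opening": opening from 0.0 (shut) to 1.0 (fully open); "grip_force": force on a finger pad.
Only numpy, scipy, OpenCV 4.12 (cv2) and the standard library are available. Lean on these libraries where they do the work, as an engineer would, in place of code of your own. Each camera call takes 0.05 s, during which the arm holds its last target. There are 200 camera calls.

### The job

In the three-bay die tray, let the round die and the square die change places: each must finish fully home against the back wall of the bay where the other one stood, with the square one sitting straight. Slide them flat over the tray floor (fingertips put down into a die's bore make a good hook, and the empty middle bay is there for parking); do not lift, tip or drop them off the tray, and leave everything else on the bench where it is.

Things in the scene. Friction and masses are not known exactly. Their poses are not given: they have to be found in the camera images.
- tray: Fixed die tray: dark steel plate 310 (x) x 390 (y) x 10 mm with blue fences, three bays side by side. Origin at bench level under the plate's centre; x away from the robot, y left, z up; tray floor at z = 10 mm. Back wall's inner face at x = 98 mm, outer at 110; behind it a flat ledge to x = 155. At the start the dies stand in the two outer bays, either way round.
- bay_left (a point): Centre of the left bay on the tray floor, at (50, 120, 10) mm in the tray's frame: here is the origin of a die fully home. Bays are 106 mm wide, open towards the robot (-x); the 14 mm thick dividers run from x = 0 to the back wall, their first 30 mm tapered to 4 mm noses as lead-in; dividers and back wall are 22 mm high.
- bay_middle (a point): The same for the middle bay, at (50, 0, 10) mm in the tray's frame; empty at the start.
- bay_right (a point): The same for the right bay, at (50, -120, 10) mm in the tray's frame.
- lane (a point): Middle of the clear lane in front of the bays, on the tray floor at (-75, 0, 10) mm in the tray's frame. The lane runs along y across the whole tray, from x = 0 to an 8 mm high lip at x = -147 mm; side lips likewise at y = 187 and -187 mm.
- round_die: Round aluminium press die, a thick ring: outside diameter 96, height 35 mm, open through-bore 60 mm in diameter in its centre; about 0.4 kg. Origin at the centre of its underside, z up.
- square_die: Square aluminium press die: 96 x 96 mm, height 35 mm, round through-bore 60 mm in diameter in its centre; about 0.6 kg. Origin at the centre of its underside, z up, x and y square to its sides; at the start its x is nearly along the tray's x.
- bush: Brass bush, diameter 34, height 28 mm, standing on the tray's rear ledge; origin at its underside. Bystander.
- jar: Small glass jar, diameter 34, height 40 mm, on the tray's rear ledge; origin at its underside. Bystander.
- oil_bottle: Grey plastic oil bottle, diameter 60, height 130 mm, on the bench right of the tray; origin at its underside. Bystander.
- wrench: Steel wrench 160 mm long, lying on the bench left of the tray along its own x; origin under its middle. Bystander.
- screwdriver: Screwdriver 180 mm long with a black handle, lying on the bench right of the tray along its own x; origin under its middle. Bystander.
- spool: Dark steel spool, diameter 96, height 70 mm, standing on the bench left of the tray; origin at its underside. Bystander.
- parts_bin: Yellow open plastic bin 120 x 90 x 55 mm on the bench right of the tray; origin at its underside. Bystander.
Not all that is in view belongs to the job. Leave any orange look-alike of the round_die alone. What is shaped like the square_die but blue is not meant.

How it is judged:
By the outcome, as a careful person would: the job done as asked, in the order asked, and still so for the second after the job is handed in, with the robot touching nothing.
It also fails if it takes over 70 s, if anything falls off the work surface, if the arm or the gripper's body presses on something with over 40 N, if the wrist force passes 120 N, or if a joint passes its speed limit or range.

## Working session

There is one attempt and no reset: what is moved stays moved. The work goes in short steps, Python scripts to look and compute and a tool call to move; the robot and the scene stay as the last step left them, time stands still between calls to the robot, and variables do not carry over. Pictures are saved under pics/ and viewed, at most 10 in all, crops included, and the job is handed in when it is done.

Besides the shell and the picture viewer there is one more tool, called after ">>>" by a JSON object that holds its "api" and its "payload", one argument or row to a line. move_arm: Moves the arm, as the interface text tells. Its arguments: {"type":"object","properties":{"commands":{"type":"array"}},"required":["commands"]}

```bash
mkdir -p pics; ls; python3 - <<'E'
from cell import *
import cv2
for n in("top","side"):
    cv2.imwrite(f"pics/{n}0.png",read_camera(n))
    c=camera_info(n);print(n,c["K"],c["cam_to_world"])
print(state())
E
```

```text
pics
top [[560.84661117   0.         323.82682679]
 [  0.         560.84661117 233.25312838]
 [  0.           0.           1.        ]] [[ 1.79780069e-02 -9.81073235e-01  1.92800669e-01  4.11512415e+02]
 [-9.99749421e-01 -1.50667258e-02  1.65556507e-02  7.14971515e+00]
 [-1.33374310e-02 -1.93049995e-01 -9.81098268e-01  1.26433483e+03]
 [ 0.00000000e+00  0.00000000e+00  0.00000000e+00  1.00000000e+00]]
side [[471.83331781   0.         316.66067422]
 [  0.         471.83331781 241.82592829]
 [  0.           0.           1.        ]] [[-8.10591055e-01 -4.47986893e-01  3.77160292e-01  3.21235437e+02]
 [-5.85497037e-01  6.07175027e-01 -5.37151475e-01  4.95494042e+02]
 [ 1.16345097e-02 -6.56236413e-01 -7.54465644e-01  7.25565275e+02]
 [ 0.00000000e+00  0.00000000e+00  0.00000000e+00  1.00000000e+00]]
{'t': 0.1, 'joints': array([ 1.07341575e+00,  4.91473969e-01,  1.55938996e+00, -3.18599720e-05,
        1.09171204e+00, -1.05612370e-01]), 'qvel': array([ 2.08642482e-04, -6.04362075e-04, -1.70758102e-03,  6.77427580e-04,
       -1.25579906e-03, -3.42989596e-05]), 'tau': array([ 2.66529023e-03, -6.13620687e+01, -2.58603609e+01,  6.93647820e-02,
        4.70256829e-02, -1.29320068e-05]), 'eef_pos': array([238.52725488, 577.45543321, 214.13541317]), 'tcp_rot': array([-3.14061184e+00, -7.55564434e-05,  2.74983911e+00]), 'ft_force': array([-0.07465575, -0.8980657 ,  0.02789205]), 'moment': array([ 0.04074739,  0.02587313, -0.00449262]), 'grip_force': 0.0, 'opening': 0.9993768836420801}
```

View pics/top0.png

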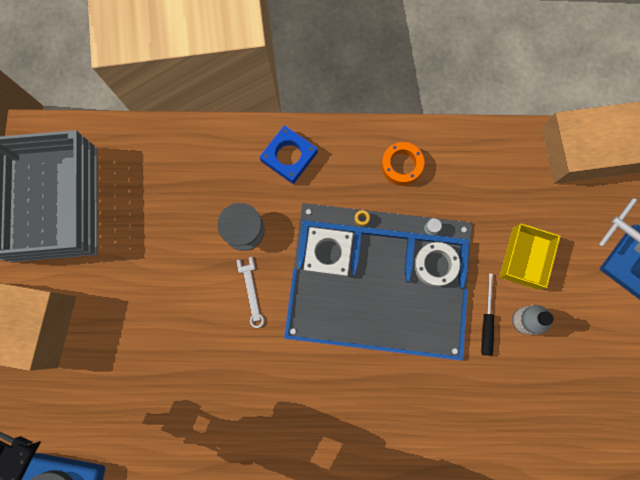

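View pics/side0.png

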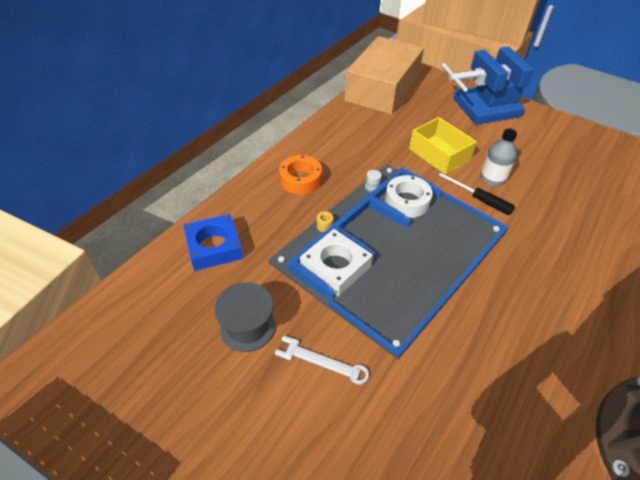

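Top view: the square die is in the left bay at about (328,251) and the round die in the right bay at about (437,264). The middle bay is empty and the tray is turned slightly. The side view agrees.

```bash
cat > h.py <<'E'
from cell import *
import cv2, numpy as np
def ray(info,uv,z):
    uv=np.atleast_2d(uv).astype(float);K=info["K"];T=info["cam_to_world"]
    d=np.c_[uv,np.ones(len(uv))]@np.linalg.inv(K).T@T[:3,:3].T
    o=T[:3,3];s=(z-o[2])/d[:,2]
    return (o+d*s[:,None])[:,:2]
def white(im):
    h=cv2.cvtColor(im,cv2.COLOR_BGR2HSV)
    return ((h[...,1]<60)&(h[...,2]>150)).astype(np.uint8)*255
def blue(im): return cv2.inRange(cv2.cvtColor(im,cv2.COLOR_BGR2HSV),(100,120,50),(125,255,255))
E
python3 - <<'E'
from h import *
im=read_camera("top");c=camera_info("top")
roi=np.zeros((480,640),np.uint8);roi[195:365,278:478]=255
g=cv2.cvtColor(im,cv2.COLOR_BGR2HSV)
steel=((g[...,1]<70)|(cv2.inRange(g,(95,40,20),(130,255,255))>0)).astype(np.uint8)*255&roi
steel=cv2.morphologyEx(steel,cv2.MORPH_OPEN,np.ones((3,3)))
cs,_=cv2.findContours(steel,cv2.RETR_EXTERNAL,cv2.CHAIN_APPROX_NONE)
k=cv2.convexHull(max(cs,key=cv2.contourArea))
ap=cv2.approxPolyDP(k,6,True)[:,0];print("corners px",ap.tolist())
for z in(0,10,18):print(z,ray(c,ap,z).round(1).tolist())
ccs,hi=cv2.findContours(white(im)&roi,cv2.RETR_CCOMP,cv2.CHAIN_APPROX_NONE)
for i,q in enumerate(ccs):
    a=cv2.contourArea(q)
    if a<300: continue
    P=ray(c,q[:,0]+0.0,45).astype(np.float32)
    print("hole" if hi[0][i][3]>=0 else "outer",a,q[:,0].mean(0).round(1),"rect",cv2.minAreaRect(P),"circ",cv2.minEnclosingCircle(P), "ell",cv2.fitEllipse(P))
# blue lips
b=blue(im)&roi
cv2.imwrite("pics/mask.png",np.hstack([cv2.resize(x[190:370,270:480],None,fx=1.9,fy=1.9) for x in(steel,b)]))
E
```

```text
corners px [[302, 204], [470, 222], [462, 360], [284, 338]]
0 [[728.4, 80.4], [691.5, -307.0], [381.4, -279.6], [421.8, 112.6]]
10 [[725.9, 79.8], [689.3, -304.6], [381.6, -277.3], [421.7, 111.7]]
18 [[723.9, 79.4], [687.5, -302.6], [381.8, -275.5], [421.7, 111.1]]
outer 1429.0 [437.4 263.4] rect ((587.9705200195312, -221.59671020507812), (94.8145980834961, 93.74652862548828), 81.39640045166016) circ ((588.6294555664062, -221.63055419921875), 48.15167999267578) ell ((588.1528930664062, -221.7095489501953), (93.04714965820312, 94.11922454833984), 11.757107734680176)
hole 610.0 [437.3 263.4] rect ((587.7393188476562, -222.04196166992188), (61.00486755371094, 60.10084533691406), 44.717647552490234) circ ((588.5427856445312, -221.8239288330078), 31.89029884338379) ell ((588.4467163085938, -221.31817626953125), (60.71833419799805, 61.90122985839844), 83.97586822509766)
outer 1807.0 [327.9 251. ] rect ((611.732421875, 18.172199249267578), (96.5819320678711, 96.12381744384766), 83.34638214111328) circ ((611.9268798828125, 17.814796447753906), 66.42618560791016) ell ((611.7794189453125, 18.13836097717285), (110.75077056884766, 111.99119567871094), 175.41407775878906)
hole 598.0 [327.5 251. ] rect ((611.58251953125, 18.944366455078125), (62.45515441894531, 59.53925704956055), 0.8850339651107788) circ ((611.5989990234375, 18.879804611206055), 31.713211059570312) ell ((611.6944580078125, 18.875307083129883), (60.4537239074707, 62.03246307373047), 96.40431213378906)
```

View pics/mask.png

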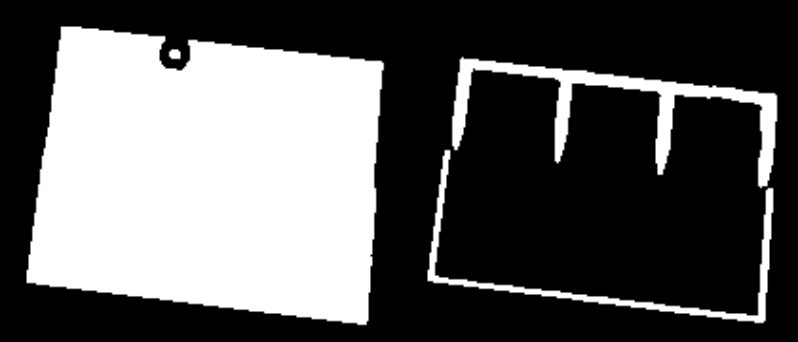

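>>> {"api": "move_arm", "payload": {
  "commands": [
    [[1.8,-3.5,0.8],[0,0,1],0.3],
    [[1.8,-3.5,0.8],[0,0,1],0.3],
    [[1.8,-3.5,0.8],[0,0,1],0.3],
    [[1.8,-3.5,0.8],[0,0,1],0.3],
    [[1.8,-3.5,0.8],[0,0,1],0.3],
    [[1.8,-3.5,0.8],[0,0,1],0.3],
    [[1.8,-3.5,0.8],[0,0,1],0.3],
    [[1.8,-3.5,0.8],[0,0,1],0.3],
    [[1.8,-3.5,0.8],[0,0,1],0.3],
    [[1.8,-3.5,0.8],[0,0,1],0.3]
  ]
}}

```text
t: 1.15
eef_pos: [419.0, 226.1, 295.0]
tcp_rot: [3.142, -0.0, 2.925]
ft_force: [0.9, 0.7, -0.5]
opening: 0.304
grip_force: 0.0
```

>>> {"api": "move_arm", "payload": {
  "commands": [
    [[1.8,-3.5,0.8],[0,0,1],0.3],
    [[1.8,-3.5,0.8],[0,0,1],0.3],
    [[1.8,-3.5,0.8],[0,0,1],0.3],
    [[1.8,-3.5,0.8],[0,0,1],0.3],
    [[1.8,-3.5,0.8],[0,0,1],0.3],
    [[1.8,-3.5,0.8],[0,0,1],0.3],
    [[1.8,-3.5,0.8],[0,0,0.8],0.3],
    [[0,0,0],[0,0,0],0.3],
    [[0,0,0],[0,0,0],0.3]
  ]
}}

```text
t: 2.05
eef_pos: [544.6, -17.8, 350.2]
tcp_rot: [3.141, -0.001, 3.041]
ft_force: [-0.1, 1.0, -0.2]
opening: 0.296
grip_force: 0.0
```

```bash
python3 - <<'E'
from h import *
c=camera_info("wrist");im=read_camera("wrist");cv2.imwrite("pics/w1.png",im)
s=state();print(s["t"],s["eef_pos"],s["tcp_rot"],s["opening"],s["joints"]);print(c)
E
```

```text
2.1 [544.22357386 -17.06441811 350.24045647] [ 3.14123463e+00 -9.62606334e-04  3.04243078e+00] 0.29841584609557786 [-1.52827023e-01  2.62698575e-01  1.55247609e+00  3.15166812e-04
  1.32739842e+00 -1.62453741e+00]
{'K': array([[413.2137353 ,   0.        , 324.47900891],
       [  0.        , 413.2137353 , 231.86405549],
       [  0.        ,   0.        ,   1.        ]]), 'cam_to_world': array([[ 9.94919588e-02,  9.58644700e-01,  2.66648999e-01,
         4.69213441e+02],
       [ 9.95038353e-01, -9.58094342e-02, -2.68184337e-02,
        -1.06321561e+01],
       [-1.61859647e-04,  2.67994199e-01, -9.63420512e-01,
         5.20806194e+02],
       [ 0.00000000e+00,  0.00000000e+00,  0.00000000e+00,
         1.00000000e+00]])}
```

View pics/w1.png

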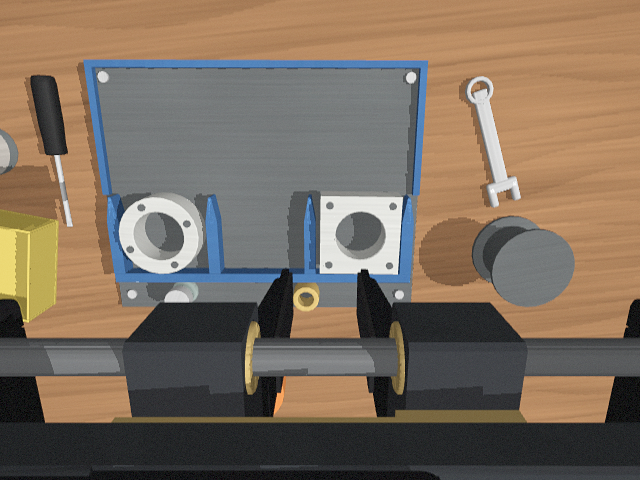

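The wrist picture shows the whole tray. The round die's bore is at about (164,232), the square's at (360,236), the front lip's corners at (84,61) and (427,61), and the back wall at row 275.

```bash
cat >> h.py <<'E'
def dies(name):
    c=camera_info(name);im=read_camera(name)
    ccs,hi=cv2.findContours(white(im),cv2.RETR_CCOMP,cv2.CHAIN_APPROX_NONE);out=[]
    for i,q in enumerate(ccs):
        p=hi[0][i][3]
        if p<0 or cv2.contourArea(q)<250 or len(ccs[p])<80: continue
        P=ray(c,q[:,0],45).astype(np.float32);e=cv2.fitEllipse(P)
        if not(52<np.mean(e[1])<68): continue
        r=cv2.minAreaRect(ray(c,ccs[p][:,0],45).astype(np.float32))
        out.append((np.round(e[0],1),np.round(e[1],1),"outer",np.round(r[0],1),np.round(r[1],1),round(r[2],1)))
    return im,c,out
E
python3 - <<'E'
from h import *
im,c,o=dies("wrist")
for x in o:print(*x)
b=blue(im)
def col(u,a,z): # first/last blue rows in column range
    r=np.where(b[a[0]:a[1],u])[0]+a[0]
    return r.min(),r.max()
us=np.arange(100,415,8)
f=np.array([[u,col(u,(40,90),0)[0]-.5] for u in us])
F=ray(c,f,18);p=np.polyfit(F[:,1],F[:,0],1);print("front outer x=-155:",p,np.degrees(np.arctan(-p[0]) ),np.std(F[:,0]-np.polyval(p,F[:,1])))
us=np.arange(228,264,4) 
w=np.array([[u,col(u,(240,300),0)[0]-.5] for u in us]);W=ray(c,w,10);print("back inner x=98 z10",W.mean(0))
us=np.r_[130:160:5,200:264:4,330:355:5]
w=np.array([[u,col(u,(240,300),0)[1]+.5] for u in us]);W=ray(c,w,32);q=np.polyfit(W[:,1],W[:,0],1);print("back outer x=110 z32",q,np.degrees(np.arctan(-q[0])))
L=[];R=[]
for v in range(75,185,6):
    r=np.where(b[v])[0]; l=r[(r>60)&(r<130)].min(); L.append([l-.5,v])
    R.append([r[(r>390)&(r<440)].max()+.5,v])
for n,X in(("right",L),("left",R)):
    X=ray(c,X,18);q=np.polyfit(X[:,0],X[:,1],1);print(n,q,np.degrees(np.arctan(q[0])),X.mean(0))
# divider tops row 240
for v in(235,250,260):
    r=np.where(b[v])[0];print(v,[ (ray(c,[[g[0]-.5,v]],32)[0].round(1).tolist(),ray(c,[[g[-1]+.5,v]],32)[0].round(1).tolist()) for g in np.split(r,np.where(np.diff(r)>2)[0]+1) if len(g)>4])
E
```

```text
[608.7  19.2] [56.4 61.2] outer [609.9  17.7] [96.2 97.5] 83.5
[ 586.1 -215.5] [45.1 61.6] outer [ 586.1 -219. ] [ 95.7 102.1] 3.8
front outer x=-155: [1.01997239e-01 4.08266001e+02] -5.823870942762585 0.3396284352356234
back inner x=98 z10 [ 649.67885161 -134.29825665]
back outer x=110 z32 [9.87552796e-02 6.72289798e+02] -5.639973357024897
right [-1.01063794e-01 -2.38077376e+02] -5.770934205672712 [ 456.38781766 -284.20166052]
left [-1.03522173e-01  1.54739835e+02] -5.910330245876922 [494.69721278 103.52770425]
235 [([581.9, -289.5], [583.2, -277.3]), ([593.8, -169.5], [595.7, -149.9]), ([605.7, -49.5], [607.0, -36.0]), ([617.3, 68.1], [618.7, 82.8])]
250 [([601.3, -290.4], [602.7, -276.8]), ([613.1, -171.7], [615.0, -151.9]), ([624.9, -51.7], [626.3, -38.0]), ([636.5, 65.9], [638.0, 80.7])]
260 [([614.4, -292.3], [616.6, -269.9]), ([626.2, -172.7], [628.0, -154.0]), ([638.0, -53.1], [639.4, -39.4]), ([649.7, 65.2], [651.2, 80.2])]
```

>>> {"api": "move_arm", "payload": {
  "commands": [
    [[0.8,-4.0,-3],[0,0,0],0.15],
    [[0.9,-4.1,-3],[0,0,0],0.15],
    [[0.9,-4.1,-3],[0,0,0],0.15],
    [[0.9,-4.1,-3],[0,0,0],0.15],
    [[0.8,-4.1,-3],[0,0,0],0.15],
    [[0,0,-4],[0,0,0],0.15],
    [[0,0,-4],[0,0,0],0.15],
    [[0,0,-2],[0,0,0],0.15],
    [[0,0,0],[0,0,0],0.15],
    [[0,0,0],[0,0,0],0.15]
  ]
}}

```text
t: 3.15
eef_pos: [586.9, -215.0, 105.4]
tcp_rot: [3.142, 0.0, 3.044]
ft_force: [0.1, -0.3, 2.0]
opening: 0.147
grip_force: 0.0
```

```bash
python3 - <<'E'
from h import *
im,c,o=dies("top")
for x in o:print(*x)
im,c,o=dies("wrist");cv2.imwrite("pics/w2.png",im)
for x in o:print(*x)
s=state();print(s["t"],s["eef_pos"],s["opening"])
E
```

```text
[611.6  18.9] [59.5 61.6] outer [611.9  18.1] [97.3 97. ] 83.4
3.25 [ 587.26268738 -215.56379363  106.39470926] 0.14876318862622134
```

View pics/w2.png

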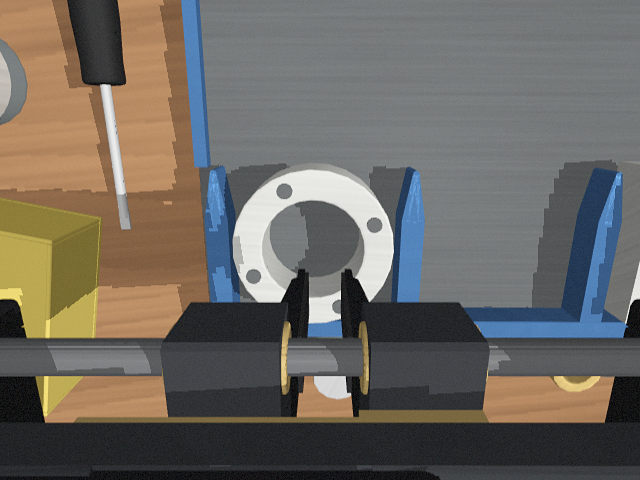

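The view shows the round die's bore centred near column 313 and the fingers at about 325, so the tool is about 6 mm to the left of the bore. I'll correct that, insert and expand.

>>> {"api": "move_arm", "payload": {
  "commands": [
    [[0.1,-0.6,0],[0,0,0],0.15],
    [[0,0,-2],[0,0,0],0.15],
    [[0,0,-2],[0,0,0],0.15],
    [[0,0,-2],[0,0,0],0.15],
    [[0,0,-2],[0,0,0],0.15],
    [[0,0,-0.8],[0,0,0],0.15],
    [[0,0,0],[0,0,0],0.4],
    [[0,0,0],[0,0,0],0.4],
    [[0,0,0],[0,0,0],0.4],
    [[0,0,0],[0,0,0],0.4]
  ]
}}

```text
t: 4.25
eef_pos: [587.9, -222.1, 17.6]
tcp_rot: [-3.141, 0.001, 3.043]
ft_force: [0.6, -0.4, -0.5]
opening: 0.386
grip_force: 0.0
```

>>> {"api": "move_arm", "payload": {
  "commands": [
    [[-1.5,0.15,0],[0,0,0],0.4],
    [[-1.5,0.15,0],[0,0,0],0.4],
    [[-1.5,0.15,0],[0,0,0],0.4],
    [[-1.5,0.15,0],[0,0,0],0.4],
    [[-1.5,0.15,0],[0,0,0],0.4],
    [[-1.5,0.15,0],[0,0,0],0.4],
    [[-1.5,0.15,0],[0,0,0],0.4],
    [[-1.5,0.15,0],[0,0,0],0.4],
    [[0,0,0],[0,0,0],0.4]
  ]
}}

```text
t: 5.15
eef_pos: [466.7, -209.9, 17.3]
tcp_rot: [-3.141, 0.0, 3.043]
ft_force: [-0.2, -0.1, 0.1]
opening: 0.399
grip_force: 0.1
```

>>> {"api": "move_arm", "payload": {
  "commands": [
    [[0.2,2.0,0],[0,0,0],0.4],
    [[0.2,2.0,0],[0,0,0],0.4],
    [[0.2,2.0,0],[0,0,0],0.4],
    [[0.2,2.0,0],[0,0,0],0.4],
    [[0.2,2.0,0],[0,0,0],0.4],
    [[0.2,1.8,0],[0,0,0],0.4],
    [[0,0,0],[0,0,0],0.4],
    [[0,0,0],[0,0,0],0.4]
  ]
}}

```text
t: 5.95
eef_pos: [480.0, -91.7, 16.9]
tcp_rot: [3.141, 0.0, 3.044]
ft_force: [1.1, 4.1, 3.5]
opening: 0.401
grip_force: 2.5
```

```bash
cat >> h.py <<'E'
C0=np.array([553.8,-98.2]);th=np.radians(-5.75)
R0=np.array([[np.cos(th),-np.sin(th)],[np.sin(th),np.cos(th)]])
def totray(p): return (R0.T@(np.asarray(p,float)-C0)).round(1)
def blobs(name,fn=None):
    "white dies' outer hull in tray frame"
    c=camera_info(name);im=read_camera(name)
    if fn: cv2.imwrite(fn,im)
    ccs,_=cv2.findContours(white(im),cv2.RETR_EXTERNAL,cv2.CHAIN_APPROX_NONE)
    for q in ccs:
        if cv2.contourArea(q)<600: continue
        P=ray(c,q[:,0],45); t=totray(P.mean(0))
        if abs(t[0])<160 and abs(t[1])<200:
            r=cv2.minAreaRect(P.astype(np.float32));e=cv2.minEnclosingCircle(P.astype(np.float32))
            print(name,"rect",totray(r[0]),np.round(r[1],1),round((r[2]+5.75)%90,1),"circ",totray(e[0]),round(e[1],1))
E
python3 - <<'E'
from h import *
blobs("top");blobs("side","pics/s2.png")
s=state();print(s["t"],s["eef_pos"],totray(s["eef_pos"][:2]),s["opening"],s["ft_force"],s["tcp_rot"])
E
```

```text
top rect [ 46.1 121.6] [97.3 97. ] 89.2 circ [ 46.2 121.6] 66.6
side rect [-95.8  21.5] [110.2  71.4] 61.3 circ [-84.8  14.3] 57.1
side rect [ 40.3 128.9] [115.8 110.2] 89.3 circ [ 39.5 128.4] 78.1
6.05 [479.8004982  -92.29882316  16.80929973] [-74.2  -1.5] 0.4006350275202124 [0.28385147 4.70044292 3.83168047] [3.14146255e+00 4.18682139e-04 3.04283394e+00]
```

View pics/s2.png

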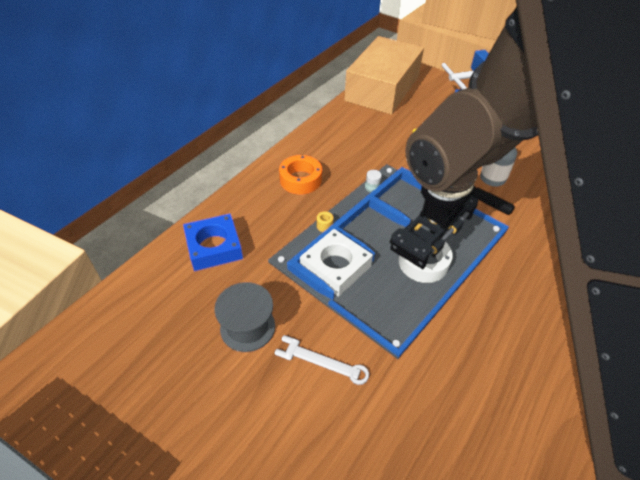

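The round die is hooked in the lane, at about (427,260). Next I'll park it in the middle bay.

>>> {"api": "move_arm", "payload": {
  "commands": [
    [[1.5,-0.1,0],[0,0,0],0.4],
    [[1.5,-0.1,0],[0,0,0],0.4],
    [[1.5,-0.1,0],[0,0,0],0.4],
    [[1.5,-0.15,0],[0,0,0],0.4],
    [[1.5,-0.15,0],[0,0,0],0.4],
    [[1.5,-0.15,0],[0,0,0],0.4],
    [[1.5,-0.15,0],[0,0,0],0.4],
    [[1.3,-0.15,0],[0,0,0],0.4],
    [[0,0,0],[0,0,0],0.15],
    [[0,0,0],[0,0,0],0.15]
  ]
}}

```text
t: 7.05
eef_pos: [597.0, -103.1, 16.3]
tcp_rot: [3.142, -0.0, 3.042]
ft_force: [-0.0, -0.7, -0.7]
opening: 0.288
grip_force: 0.0
```

>>> {"api": "move_arm", "payload": {
  "commands": [
    [[0,0,0],[0,0,0],0.15],
    [[0,0,2],[0,0,0],0.15],
    [[0,0,3],[0,0,0],0.15],
    [[0,0,3],[0,0,0],0.15],
    [[0,0,0],[0,0,0],0.15],
    [[0,0,0],[0,0,0],0.15]
  ]
}}

```text
t: 7.65
eef_pos: [597.2, -102.5, 97.0]
tcp_rot: [-3.141, 0.001, 3.043]
ft_force: [0.6, 0.4, -0.1]
opening: 0.154
grip_force: 0.0
```

>>> {"api": "move_arm", "payload": {
  "commands": [
    [[0.3,2.4,0],[0,0,0],0.15],
    [[0.3,2.4,0],[0,0,0],0.15],
    [[0.3,2.4,0],[0,0,0],0.15],
    [[0.3,2.4,0],[0,0,0],0.15],
    [[0.2,2.5,0],[0,0,0],0.15],
    [[0,0,0],[0,0,0],0.15],
    [[0,0,0],[0,0,0],0.15]
  ]
}}

```text
t: 8.35
eef_pos: [610.9, 18.7, 95.6]
tcp_rot: [-3.142, -0.002, 3.044]
ft_force: [0.2, 0.7, 0.3]
opening: 0.146
grip_force: 0.0
```

>>> {"api": "move_arm", "payload": {
  "commands": [
    [[0,0,-2],[0,0,0],0.15],
    [[0,0,-2],[0,0,0],0.15],
    [[0,0,-2],[0,0,0],0.15],
    [[0,0,-2],[0,0,0],0.15],
    [[0,0,0],[0,0,0],0.4],
    [[0,0,0],[0,0,0],0.4],
    [[0,0,0],[0,0,0],0.4],
    [[0,0,0],[0,0,0],0.4]
  ]
}}

```text
t: 9.15
eef_pos: [611.9, 18.3, 17.6]
tcp_rot: [3.142, 0.001, 3.043]
ft_force: [0.4, -1.0, -0.6]
opening: 0.388
grip_force: 0.2
```

>>> {"api": "move_arm", "payload": {
  "commands": [
    [[-1.5,0.15,0],[0,0,0],0.4],
    [[-1.5,0.15,0],[0,0,0],0.4],
    [[-1.5,0.15,0],[0,0,0],0.4],
    [[-1.5,0.15,0],[0,0,0],0.4],
    [[-1.5,0.15,0],[0,0,0],0.4],
    [[-1.5,0.15,0],[0,0,0],0.4],
    [[-1.5,0.15,0],[0,0,0],0.4],
    [[-1.5,0.15,0],[0,0,0],0.4],
    [[0,0,0],[0,0,0],0.4]
  ]
}}

```text
t: 10.05
eef_pos: [490.8, 30.7, 17.5]
tcp_rot: [3.141, 0.001, 3.043]
ft_force: [-0.8, 0.2, 0.1]
opening: 0.401
grip_force: 0.2
```

>>> {"api": "move_arm", "payload": {
  "commands": [
    [[-0.2,-2.0,0],[0,0,0],0.4],
    [[-0.2,-2.0,0],[0,0,0],0.4],
    [[-0.2,-2.0,0],[0,0,0],0.4],
    [[-0.2,-2.0,0],[0,0,0],0.4],
    [[-0.2,-2.0,0],[0,0,0],0.4],
    [[-0.2,-2.0,0],[0,0,0],0.4],
    [[-0.2,-2.0,0],[0,0,0],0.4],
    [[-0.2,-2.0,0],[0,0,0],0.4]
  ]
}}

```text
t: 10.85
eef_pos: [476.1, -130.0, 17.2]
tcp_rot: [3.141, 0.001, 3.043]
ft_force: [1.0, 6.5, 4.5]
opening: 0.399
grip_force: 3.5
```

>>> {"api": "move_arm", "payload": {
  "commands": [
    [[-0.2,-2.0,0],[0,0,0],0.4],
    [[-0.2,-2.0,0],[0,0,0],0.4],
    [[-0.2,-2.0,0],[0,0,0],0.4],
    [[-0.2,-2.0,0],[0,0,0],0.4],
    [[0,0,0],[0,0,0],0.4],
    [[0,0,0],[0,0,0],0.4]
  ]
}}

```text
t: 11.45
eef_pos: [468.2, -210.1, 17.1]
tcp_rot: [-3.141, 0.002, 3.042]
ft_force: [0.3, -5.3, 2.6]
opening: 0.396
grip_force: 2.5
```

```bash
python3 - <<'E'
from h import *
blobs("top");blobs("wrist","pics/w3.png");blobs("side")
s=state();print(s["t"],s["eef_pos"],totray(s["eef_pos"][:2]),s["opening"],s["ft_force"],s["tcp_rot"])
E
```

```text
top rect [44.7 -1.5] [93.1 94.4] 6.6 circ [43.9 -0.9] 48.7
wrist rect [ -40.9 -119.8] [54.5 19.4] 0.2 circ [ -33.8 -119.8] 27.4
wrist rect [ -99.3 -121.1] [96.4 45.5] 0.6 circ [-102.2 -121. ] 51.9
wrist rect [-139.7 -166.9] [ 9.8 10. ] 42.6 circ [-139.7 -166.8] 5.2
side rect [ -72.8 -104.4] [131.1 103.3] 3.6 circ [ -82.8 -102.8] 75.1
side rect [41.5  9.7] [ 96.3 120.3] 17.2 circ [37.4  8.6] 61.7
11.6 [ 468.24623596 -209.37441935   17.04869181] [ -74.  -119.2] 0.400436190922306 [-0.35955214 -5.86394155  3.03178196] [-3.14070750e+00  1.44310742e-03  3.04333382e+00]
```

View pics/w3.png

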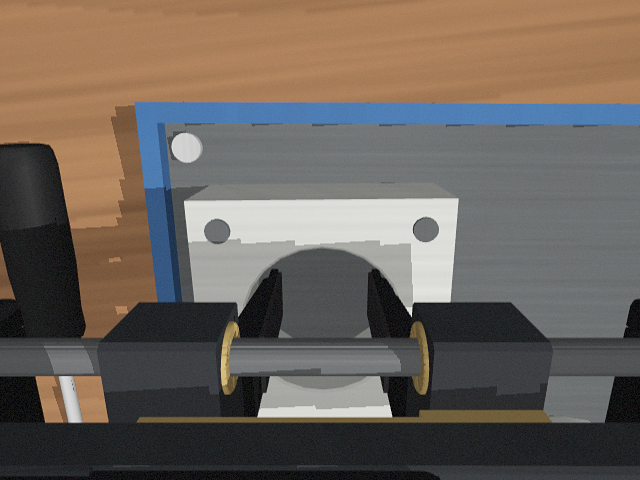

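The square die is straight in the lane, its front edge level at row 198. It is lined up with the right bay, so I'll push it in and then press gently.

>>> {"api": "move_arm", "payload": {
  "commands": [
    [[1.5,-0.15,0],[0,0,0],0.4],
    [[1.5,-0.15,0],[0,0,0],0.4],
    [[1.5,-0.15,0],[0,0,0],0.4],
    [[1.5,-0.15,0],[0,0,0],0.4],
    [[1.5,-0.15,0],[0,0,0],0.4],
    [[1.5,-0.15,0],[0,0,0],0.4],
    [[1.5,-0.15,0],[0,0,0],0.4],
    [[1.3,-0.13,0],[0,0,0],0.4],
    [[0,0,0],[0,0,0],0.4]
  ]
}}

```text
t: 12.5
eef_pos: [586.5, -220.0, 16.6]
tcp_rot: [3.141, 0.0, 3.044]
ft_force: [-0.9, 0.2, 0.3]
opening: 0.404
grip_force: 0.1
```

>>> {"api": "move_arm", "payload": {
  "commands": [
    [[0.2,-0.02,0],[0,0,0],0.3],
    [[0.2,-0.02,0],[0,0,0],0.3],
    [[0.1,-0.01,0],[0,0,0],0.3],
    [[0,0,0],[0,0,0],0.3]
  ]
}}

```text
t: 12.9
eef_pos: [590.4, -221.6, 16.7]
tcp_rot: [3.141, 0.0, 3.043]
ft_force: [0.1, 0.3, -0.7]
opening: 0.298
grip_force: 0.0
```

>>> {"api": "move_arm", "payload": {
  "commands": [
    [[0.2,-0.02,0],[0,0,0],0.3],
    [[0.2,-0.02,0],[0,0,0],0.3],
    [[0.2,-0.02,0],[0,0,0],0.3],
    [[0,0,0],[0,0,0],0.3]
  ]
}}

```text
t: 13.3
eef_pos: [596.3, -222.1, 16.5]
tcp_rot: [3.141, -0.001, 3.043]
ft_force: [-3.8, 2.4, 0.1]
opening: 0.299
grip_force: 1.6
```

>>> {"api": "move_arm", "payload": {
  "commands": [
    [[0.1,-0.01,0],[0,0,0],0.3],
    [[0.1,-0.01,0],[0,0,0],0.3],
    [[0,0,0],[0,0,0],0.3]
  ]
}}

```text
t: 13.6
eef_pos: [598.6, -222.5, 16.6]
tcp_rot: [3.142, 0.0, 3.043]
ft_force: [-3.4, 0.9, -0.2]
opening: 0.302
grip_force: 1.5
```

>>> {"api": "move_arm", "payload": {
  "commands": [
    [[0.1,-0.01,0],[0,0,0],0.3],
    [[0.1,-0.01,0],[0,0,0],0.3],
    [[0,0,0],[0,0,0],0.3]
  ]
}}

```text
t: 13.9
eef_pos: [600.2, -222.7, 16.6]
tcp_rot: [3.141, -0.001, 3.043]
ft_force: [-5.2, 1.2, 0.2]
opening: 0.302
grip_force: 2.5
```

```bash
python3 - <<'E'
from h import *
blobs("top");blobs("side");blobs("wrist")
s=state();print(s["t"],s["eef_pos"],totray(s["eef_pos"][:2]),s["ft_force"])
E
```

```text
side rect [41.5  9.7] [ 96.2 120.3] 17.4 circ [36.7  9. ] 62.4
side rect [  48.8 -105.7] [127.3 103.7] 5.3 circ [  36.2 -105.4] 71.8
wrist rect [ 85.9 -17.2] [24.6  8.8] 0.2 circ [ 85.6 -17.2] 12.9
wrist rect [  89.7 -119.7] [40.6 15.9] 0.2 circ [  94.3 -119.7] 20.5
wrist rect [  25.5 -119.9] [96.4 48.9] 0.8 circ [  25.5 -119.9] 53.8
wrist rect [ 30.2 -30.3] [33.2 72.8] 75.7 circ [ 30.8 -28.3] 37.1
14.05 [ 600.28612702 -222.66369972   16.58023568] [  58.7 -119.2] [-5.67345043  1.05839156 -0.64140482]
```

>>> {"api": "move_arm", "payload": {
  "commands": [
    [[0.1,-0.01,0],[0,0,0],0.3],
    [[0.1,-0.01,0],[0,0,0],0.3],
    [[0,0,0],[0,0,0],0.3]
  ]
}}

```text
t: 14.35
eef_pos: [601.2, -222.3, 16.5]
tcp_rot: [3.14, -0.003, 3.043]
ft_force: [-10.9, 3.5, 3.3]
opening: 0.301
grip_force: 5.3
```

>>> {"api": "move_arm", "payload": {
  "commands": [
    [[0.1,-0.01,0],[0,0,0],0.3],
    [[0.1,-0.01,0],[0,0,0],0.3],
    [[0,0,0],[0,0,0],0.3]
  ]
}}

```text
t: 14.65
eef_pos: [601.5, -222.2, 16.4]
tcp_rot: [3.14, -0.007, 3.043]
ft_force: [-19.7, 3.4, 8.4]
opening: 0.302
grip_force: 10.1
```

>>> {"api": "move_arm", "payload": {
  "commands": [
    [[0,0,0],[0,0,0],0.3],
    [[-0.3,0.03,0],[0,0,0],0.15],
    [[-0.3,0.03,0],[0,0,0],0.15],
    [[-0.3,0.03,0],[0,0,0],0.15],
    [[-0.2,0.02,0],[0,0,0],0.15],
    [[0,0,2],[0,0,0],0.15],
    [[0,0,3],[0,0,0],0.15],
    [[0,0,3],[0,0,0],0.15],
    [[0,0,0],[0,0,0],0.15]
  ]
}}

```text
t: 15.55
eef_pos: [595.3, -222.8, 100.6]
tcp_rot: [-3.139, 0.006, 3.043]
ft_force: [0.2, -0.4, 0.1]
opening: 0.156
grip_force: 0.0
```

```bash
python3 - <<'E'
from h import *
blobs("side");blobs("wrist");blobs("top")
s=state();print(s["t"],s["eef_pos"],totray(s["eef_pos"][:2]),s["ft_force"])
E
```

```text
side rect [41.5  9.7] [ 96.3 120.3] 17.2 circ [37.4  8.6] 61.7
side rect [  49.2 -110.3] [125.5 105.2] 3.1 circ [  49.3 -110.9] 81.4
wrist rect [  82.5 -120.2] [19.2 31. ] 0.2 circ [  82.5 -119.7] 18.0
wrist rect [  42.  -118.8] [96.3 81. ] 89.9 circ [  42.3 -118.9] 62.6
wrist rect [43.1 -2.1] [94.4 94.5] 53.3 circ [43.1 -1.8] 47.6
top rect [44.6 -0.4] [93.1 96.6] 6.6 circ [44.4 -0.5] 48.9
15.7 [ 593.31798602 -221.88441159   96.23121974] [  51.7 -119.1] [-0.63020675  0.27528054  0.12285565]
```

>>> {"api": "move_arm", "payload": {
  "commands": [
    [[0.1,2.4,0],[0,0,0],0.15],
    [[0.1,2.4,0],[0,0,0],0.15],
    [[0.1,2.4,0],[0,0,0],0.15],
    [[0.1,2.4,0],[0,0,0],0.15],
    [[0.1,2.2,0],[0,0,0],0.15],
    [[0,0,0],[0,0,0],0.15],
    [[0,0,0],[0,0,0],0.15]
  ]
}}

```text
t: 16.4
eef_pos: [598.3, -103.9, 95.7]
tcp_rot: [3.141, -0.001, 3.044]
ft_force: [-0.1, 0.1, -0.1]
opening: 0.148
grip_force: 0.0
```

>>> {"api": "move_arm", "payload": {
  "commands": [
    [[0,0,-2],[0,0,0],0.15],
    [[0,0,-2],[0,0,0],0.15],
    [[0,0,-2],[0,0,0],0.15],
    [[0,0,-1.8],[0,0,0],0.15],
    [[0,0,0],[0,0,0],0.4],
    [[0,0,0],[0,0,0],0.4],
    [[0,0,0],[0,0,0],0.4],
    [[0,0,0],[0,0,0],0.4]
  ]
}}

```text
t: 17.2
eef_pos: [598.9, -104.3, 19.6]
tcp_rot: [-3.141, 0.001, 3.043]
ft_force: [-0.7, -0.5, 0.1]
opening: 0.384
grip_force: 0.0
```

Next: pull the round die back into the lane, then over to the left bay.

>>> {"api": "move_arm", "payload": {
  "commands": [
    [[-1.5,0.15,0],[0,0,0],0.4],
    [[-1.5,0.15,0],[0,0,0],0.4],
    [[-1.5,0.15,0],[0,0,0],0.4],
    [[-1.5,0.15,0],[0,0,0],0.4],
    [[-1.5,0.15,0],[0,0,0],0.4],
    [[-1.5,0.15,0],[0,0,0],0.4],
    [[-1.5,0.15,0],[0,0,0],0.4],
    [[-1.5,0.15,0],[0,0,0],0.4],
    [[0,0,0],[0,0,0],0.4]
  ]
}}

```text
t: 18.1
eef_pos: [477.7, -91.9, 19.4]
tcp_rot: [-3.142, 0.0, 3.043]
ft_force: [-0.2, 0.4, 0.4]
opening: 0.399
grip_force: 0.0
```

>>> {"api": "move_arm", "payload": {
  "commands": [
    [[0.2,2.0,0],[0,0,0],0.4],
    [[0.2,2.0,0],[0,0,0],0.4],
    [[0.2,2.0,0],[0,0,0],0.4],
    [[0.2,2.0,0],[0,0,0],0.4],
    [[0.2,2.0,0],[0,0,0],0.4],
    [[0.2,2.0,0],[0,0,0],0.4],
    [[0,0,0],[0,0,0],0.4],
    [[0,0,0],[0,0,0],0.4]
  ]
}}

```text
t: 18.9
eef_pos: [491.2, 28.2, 19.0]
tcp_rot: [3.141, 0.001, 3.044]
ft_force: [0.8, 4.7, 3.8]
opening: 0.402
grip_force: 2.6
```

```bash
python3 - <<'E'
from h import *
blobs("wrist");blobs("side");blobs("top")
s=state();print(s["t"],s["eef_pos"],totray(s["eef_pos"][:2]),s["ft_force"])
E
```

```text
wrist rect [-40.4 119.3] [53.1 19.6] 0.2 circ [-35.8 119.3] 26.6
wrist rect [-102.   120.3] [92.6 49.9] 89.8 circ [-83.1 120.2] 46.3
wrist rect [-139.2  167.6] [9.6 9.7] 47.8 circ [-139.1  167.7] 5.0
side rect [-98.2 136.9] [108.1  64.6] 70.3 circ [-85.8 131.3] 55.2
top rect [  51.5 -117.2] [99.6 97.5] 89.9 circ [  50.5 -116.9] 67.3
19.05 [491.01891576  27.43511933  18.96896391] [-75.1 118.7] [0.7141003  5.36865945 3.55367727]
```

>>> {"api": "move_arm", "payload": {
  "commands": [
    [[1.5,-0.15,0],[0,0,0],0.4],
    [[1.5,-0.15,0],[0,0,0],0.4],
    [[1.5,-0.15,0],[0,0,0],0.4],
    [[1.5,-0.15,0],[0,0,0],0.4],
    [[1.5,-0.15,0],[0,0,0],0.4],
    [[1.5,-0.15,0],[0,0,0],0.4],
    [[1.5,-0.15,0],[0,0,0],0.4],
    [[1.5,-0.15,0],[0,0,0],0.4],
    [[0,0,0],[0,0,0],0.3],
    [[0,0,0],[0,0,0],0.3]
  ]
}}

```text
t: 20.05
eef_pos: [610.0, 15.1, 18.3]
tcp_rot: [3.142, -0.001, 3.042]
ft_force: [0.0, 0.7, -0.6]
opening: 0.318
grip_force: 0.0
```

>>> {"api": "move_arm", "payload": {
  "commands": [
    [[0.2,-0.02,0],[0,0,0],0.3],
    [[0.2,-0.02,0],[0,0,0],0.3],
    [[0.2,-0.02,0],[0,0,0],0.3],
    [[0.2,-0.02,0],[0,0,0],0.3],
    [[0.2,-0.02,0],[0,0,0],0.3],
    [[0.1,-0.01,0],[0,0,0],0.3],
    [[0,0,0],[0,0,0],0.3]
  ]
}}

```text
t: 20.75
eef_pos: [621.5, 14.9, 18.6]
tcp_rot: [3.141, -0.0, 3.043]
ft_force: [-2.2, -0.7, 0.9]
opening: 0.3
grip_force: 1.1
```

>>> {"api": "move_arm", "payload": {
  "commands": [
    [[0.1,-0.01,0],[0,0,0],0.3],
    [[0.1,-0.01,0],[0,0,0],0.3],
    [[0,0,0],[0,0,0],0.3]
  ]
}}

```text
t: 21.05
eef_pos: [623.6, 14.7, 18.6]
tcp_rot: [3.141, -0.0, 3.043]
ft_force: [-2.0, 0.3, 0.4]
opening: 0.298
grip_force: 1.3
```

>>> {"api": "move_arm", "payload": {
  "commands": [
    [[0.1,-0.01,0],[0,0,0],0.3],
    [[0.1,-0.01,0],[0,0,0],0.3],
    [[0.1,-0.01,0],[0,0,0],0.3],
    [[0,0,0],[0,0,0],0.3]
  ]
}}

```text
t: 21.45
eef_pos: [624.3, 14.7, 18.4]
tcp_rot: [3.142, -0.005, 3.043]
ft_force: [-13.2, 1.2, 7.0]
opening: 0.303
grip_force: 6.2
```

>>> {"api": "move_arm", "payload": {
  "commands": [
    [[0.1,-0.01,0],[0,0,0],0.3],
    [[0.1,-0.01,0],[0,0,0],0.3],
    [[0,0,0],[0,0,0],0.3]
  ]
}}

```text
t: 21.75
eef_pos: [624.7, 14.7, 18.3]
tcp_rot: [-3.142, -0.009, 3.043]
ft_force: [-20.1, 1.8, 12.6]
opening: 0.3
grip_force: 10.3
```

>>> {"api": "move_arm", "payload": {
  "commands": [
    [[0,0,0],[0,0,0],0.3],
    [[-0.3,0.03,0],[0,0,0],0.15],
    [[-0.3,0.03,0],[0,0,0],0.15],
    [[-0.3,0.03,0],[0,0,0],0.15],
    [[-0.2,0.02,0],[0,0,0],0.15],
    [[0,0,2],[0,0,0],0.15],
    [[0,0,3],[0,0,0],0.15],
    [[0,0,3],[0,0,0],0.15],
    [[0,0,4],[0,0,0],0.15],
    [[0,0,4],[0,0,0],0.15]
  ]
}}

```text
t: 22.75
eef_pos: [617.4, 15.3, 180.0]
tcp_rot: [3.141, -0.0, 3.043]
ft_force: [-0.4, 0.9, -0.4]
opening: 0.149
grip_force: 0.0
```

>>> {"api": "move_arm", "payload": {
  "commands": [
    [[-1.4,-2.3,2],[0,0,0],0.15],
    [[-1.4,-2.3,2],[0,0,0],0.15],
    [[-1.4,-2.3,2],[0,0,0],0.15],
    [[-1.4,-2.3,2],[0,0,0],0.15],
    [[-1.4,-2.3,2],[0,0,0],0.15],
    [[0,0,2],[0,0,0],0.15],
    [[0,0,2],[0,0,0],0.15],
    [[0,0,2],[0,0,0],0.15],
    [[0,0,0],[0,0,0],0.15],
    [[0,0,0],[0,0,0],0.15]
  ]
}}

```text
t: 23.75
eef_pos: [547.4, -99.6, 338.2]
tcp_rot: [3.142, 0.0, 3.043]
ft_force: [0.4, 0.8, 0.1]
opening: 0.152
grip_force: 0.0
```

```bash
python3 - <<'E'
from h import *
blobs("wrist","pics/w4.png");blobs("top")
s=state();print(s["t"],s["eef_pos"],totray(s["eef_pos"][:2]),s["ft_force"])
E
```

```text
wrist rect [ 49.  118.5] [94.9 94.4] 47.0 circ [ 47.3 119. ] 49.3
wrist rect [  47.6 -117.4] [ 99.7 100.3] 0.1 circ [  47.6 -116.8] 70.3
top rect [ 51.1 126.8] [80.3 95.2] 89.8 circ [ 51.  120.1] 48.1
23.85 [547.21604389 -99.56066235 337.51263004] [-6.4 -2. ] [-0.0010719   0.06393119  0.26864915]
```

View pics/w4.png

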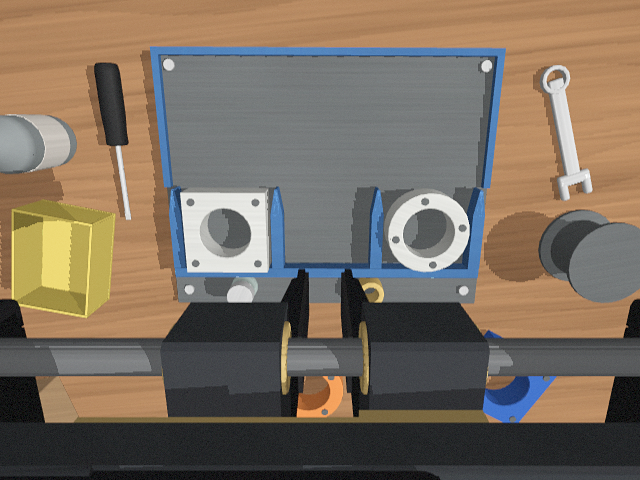

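The square die now sits straight in the right bay, with its back edge at row 272. The round die is in the left bay, with its back edge at row 271. Both touch the back wall, which runs at about row 272, and the bystanders look unmoved. I'm handing it in.

```bash
python3 -c "
from cell import env
print(env.job_done())"
```

```text
the job is handed in; nothing more can be done
None
```

The round and square dies have changed places: each was pushed to firm contact (about 20 N) with the back wall of the other's old bay, the square one sits straight to within measurement, and the job was handed in at about 24 s (no verdict was shown).

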